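# Log out a slide cassette and lift it from the imager

## Task

Log the cassette with the orange catches out of the imager: take the code reader from its cradle, aim it from in front at the code on that cassette's sloping label from about 10 to 15 cm away and hold it steady for about two seconds, then stand it back in its cradle and let go. Then squeeze the cassette's two orange side catches together and lift it straight up out of the tray, keeping it level because its wells are open. Finish while holding it up level and still, its catches still squeezed between the fingers and its underside about 10 cm above the tray; leave the blue cassette latched and everything else on the bench where it is.

Things in the scene. Friction and masses are not known exactly. Their poses are not given: they have to be found in the camera images.
- imager: Slide imager, fixed: cream and navy housing 330 x 290 x 208 mm, screen on top, grey loading tray out of its +y side. Origin on the bench below the midpoint of the tray's two bays; x along the bays, y out of the slot, z up. Housing's face at y = -100 mm. Tray: x -125 to 125, y to 73 mm.
- tray_deck (a point): Point on the tray's deck, 85 mm above the bench, above the imager's origin, same axes. Bay centres at x = -55 and +55 mm, y = 0. Steel strikes 15 mm high stand 28 to 38 mm to each side (x) of a bay's centre, 20 mm long (y); the cassette's barbs hook 4 mm under them. Guides 6 mm high leave a cassette about 1 mm of play.
- orange_mid (a point): Middle of the cassette with orange catches (in either bay), 24 mm above its underside, which rests on the deck. White frame 44 mm wide (x), -52 to +60 mm long (y), with a chamber slide under a yoke 48 mm high and 18 mm long (y); 0.1 to 0.2 kg, balanced near here. Axes while seated are the imager's: x from catch to catch (squeeze along x), y to the label end, z up.
- orange_near_pad (a point): Middle of the outer face of the orange catch pad on the cassette's -x side, 36 mm above its underside. Pad 24 mm long (y), 24 mm high (24 to 48 mm above the underside), upright ribbed face. The two pads' faces are 58 mm apart at rest, 44 mm fully squeezed. Keep fingertips over 16 mm above the deck, clear of the strikes.
- orange_far_pad (a point): The same for the orange catch pad on the cassette's +x side.
- orange_near (a joint): How far the -x catch is pressed in, 0 (latched) to 0.007 m (stop); its spring pushes out with 3 N at rest, 6.5 N at the stop. Beyond 4 mm it clears its strike; with only one catch in, the cassette stays locked.
- orange_far (a joint): The same for the +x catch.
- orange_label (a point): Centre of the square black and white code on the orange cassette's sloping label face, which looks half up and half to the cassette's +y; 52 mm from its middle along y, 13 mm above its underside; code 16 mm square. Axes are the cassette's.
- blue_mid (a point): Middle, 24 mm up, of the like cassette with blue catches in the other bay; leave it.
- reader_grip (a point): Point in the head of the white and navy pistol-shaped code reader, midway between its flat upright sides (46 mm apart along y), where to grip it from above; 110 mm above its foot's underside. 0.12 to 0.24 kg. x: the way it looks, level; z: up the handle. Head 84 mm long, 36 mm thick, tilted nose down by 25 degrees, its top 20 mm above this point.
- reader_eye (a point): Middle of the reader's red window, 42 mm ahead of (reader's x) and 20 mm below the grip point. This point's own x axis is the line of sight, 25 degrees below the reader's level x; its y is the reader's y.
- reader_foot (a point): Middle of the underside of the reader's foot, 10 mm behind (reader's x) and 110 mm below the grip point; foot 44 x 36 mm; axes as the reader's.
- cradle_seat (a point): Middle of the floor of the grey charging cradle's pocket, 12 mm above the bench; fixed. Pocket 54 x 46 mm, walls 26 mm high, so the foot has 5 mm of play each side; x is the way the reader looks when home. Cradle base 104 x 86 mm.
- dishes: Stack of two closed 93 mm Petri dishes with pink medium, 27 mm high; origin under its centre. To be left where it is.
- flask: Clear culture flask lying flat, about 123 x 78 x 30 mm, red cap; origin on the bench under it. To be left where it is.
- medium: Bottle of pink medium with an orange cap, 72 mm across, 165 mm high; origin under its centre. To be left where it is.
- tipbox: Blue box of pipette tips with a clear lid, 122 x 84 x 83 mm; origin under its centre. To be left where it is.
- tubes: Green rack of 50 ml tubes, 80 x 160 mm, 116 mm high; origin under its centre. To be left where it is.
- wellplate: Clear six-well plate, 128 x 86 x 21 mm; origin under its centre. To be left where it is.
- marker: Black marker pen with a red cap lying on the bench, 135 mm long, 13 mm thick; origin under its middle. To be left where it is.
Not all that is in view belongs to the job. What is shaped like the part that bears reader_grip but yellow is not meant. What is shaped like the part that bears orange_mid but yellow is not meant.

How it is judged (in metres and radians):
On the way, in this order (a step that is already met when the one before it is completed fails the run):
1. the reader is held aimed at the orange cassette's code from in front, steady for a second: code 60 to 200 mm ahead of the window, within 20 mm of the line of sight each way (x of orange_label in the frame of reader_eye between 0.06 and 0.2 m and y of orange_label in the frame of reader_eye between -0.02 and 0.02 m and z of orange_label in the frame of reader_eye between -0.02 and 0.02 m and y of reader_eye in the frame of orange_label above 0.03 m and linear speed of reader below 0.03 m/s and angular speed of reader below 0.3 rad/s and contact force between reader and the fingers above 1 N), for 1 s.
2. the reader stands back in its cradle, let go (horizontal distance between reader_foot and cradle_seat below 0.012 m and z of reader_foot in the frame of cradle_seat below 0.006 m and angle between reader_foot's own z axis and vertical below 0.1 rad and contact force between reader and the fingers below 0.05 N), for 0.2 s.
At the end, for the whole second after the job is handed in: Fingers hold the orange cassette by both catches, each over 4 mm in; it is level within 0.2 rad, still, its underside over 60 mm above the deck, touching neither imager nor blue cassette. Blue is within 6 mm of its start; the reader stands let go in its cradle, within 12 mm (all of step 2 and z of orange_mid in the frame of tray_deck above 0.084 m and angle between orange_mid's own z axis and vertical below 0.2 rad and linear speed of orange below 0.03 m/s and value of joint each of orange_near, orange_far above 0.004 m and contact force between each of orange_near, orange_far and the fingers above 1 N and contact force between orange and imager below 0.05 N and contact force between orange and blue below 0.05 N and distance of blue_mid from where it was at the start of the episode below 0.006 m); the arm keeps its last pose, push and grip.
It fails at once if the orange cassette is tipped by more than 0.35 rad (angle between orange_mid's own z axis and vertical above 0.35 rad).
It fails at once if the blue cassette is lifted or shifted by more than 10 mm (distance of blue_mid from where it was at the start of the episode above 0.01 m).
It fails at once if the reader is dropped or laid over (angle between reader_foot's own z axis and vertical above 1.1 rad).
It fails at once if a thing standing on the bench is moved by more than 20 mm (distance of any of dishes, flask, medium, tipbox, tubes, wellplate, marker from where it was at the start of the episode above 0.02 m).
It also fails if it takes over 54 s, if anything falls off the work surface, if the arm or the gripper's body presses on something with over 40 N, if the wrist force passes 120 N, or if a joint passes its speed limit or range.

## Robot

A 7-joint arm with a two-finger parallel gripper is mounted at the origin on the work surface. World frame = base frame: x ahead of the robot, y to its left, z up, the work surface at z = 0. Lengths are in mm, angles in rad, forces in N, time in s.
With the tool pointing down it reaches from about 400 to 875 mm from the base axis. Payload 4.4 kg.
Tool frame: the origin (TCP) lies where the fingers leave the gripper's body, on its centre line; the fingertips stand 73 mm ahead of it and the grasp point (between the pads) lies 54 mm ahead of it; z points along the fingers, y is the line along which they close (so a half turn about z gives the same grasp; the last joint's range is limited). The gripper opens to 85 mm and grips with 20 to 120 N. Pads are 22 mm wide; open, the fingers measure 114 mm over their backs; the gripper's body (76 mm by 85 mm) begins 54 mm behind the grasp point. The pads swing forward as they close: fully open they stand 13 mm farther back than shut.
Start: joints at [1.089, 0.628, 0.038, 1.517, -0.027, 0.996, -0.02], TCP at [262.575, -594.619, 303.913] pointing down, gripper open.
Joint ranges: [-3.06, 3.06], [-0.37, 2.12], [-1.25, 1.32], [0.18, 2.47], [-1.1, 4.24], [0.23, 1.98], [-2.94, 2.94]. Speed limits (rad/s): [2.57, 2.57, 3.14, 3.14, 3.14, 3.14, 3.14].

## Interface

Orientations are given as [roll, pitch, yaw] about the fixed x, y, z axes, in that order (R = Rz(yaw) Ry(pitch) Rx(roll)).
In Python, from cell import ctrl gives the robot as it stands.
- The arm moves only by the tool send_rows, never from a script. Its argument "rows" is a list that holds one entry, the list of rows, each a list of 6 numbers: the shift along the tool's x, y, z in cm, then the turn, a rotation vector about the tool's x, y, z in rad. In form: [[[tx, ty, tz, wx, wy, wz], ...]]. A call has 1 to 10 rows; each row is the pose to reach, as a shift and turn from the pose commanded when the call began, along the tool's axes at that moment; what a row does not reach only later rows make up. A row lasts 1/10 s, in which the tool goes at most 50 mm and 8.59 degrees, less where a joint would pass 70% of its speed; a pose out of reach is approached as far as the arm can. A call with a gripper value outside its range is refused whole. "grip" is the closure in counts, from 0 (fully open) to 255 (shut), set as the call begins (left out, the last holds). The fingers move at their own pace and stop on an object; the grip force is fixed at half the most. Time passes only in rows, so rows that repeat a pose let the fingers close. It gives the time, the measured TCP pose, the force, the opening and the grip force at its end, in the units of the state.
- ctrl.read_state(): the state, without advancing time (a new reading comes with each control period).
- ctrl.get_image(name): name is "scene" or "top" or "wrist"; returns a dict with "pixels" (420x560x3 uint8, red, green, blue), "fx", "fy", "cx", "cy" (pixels), "extrinsics" (4x4, takes a point from camera to world coordinates); the wrist camera has in their place "mount" (4x4, takes a point from camera to tool coordinates, whose origin is the TCP and whose axes are the flange's). Camera axes: x right, y up, looking along -z (the intrinsics and any distortion apply to the point x, -y, -z); pixel columns grow to the right and rows downward; lengths in mm; the calibration is good to about 2 mm. A picture is of the moment at which its call begins: read the wrist's pose just before it. There is no depth.
- ctrl.finish_job(): hands the job in; it is judged then, once.
The state is a dict: "clock": time; "qpos": joint angles; "qd": joint speeds; "tau": joint torques, N m; "eef_pos": TCP position; "tool_rot": TCP orientation; "force": force on the tool from outside, world axes, zero at the start; "torque": the same for the moment, N m; "width": finger opening in mm; "gripper_force": force on a finger pad.
Only numpy, scipy, OpenCV 4.12 (cv2) and the standard library are available. Lean on these libraries where they do the work, as an engineer would, in place of code of your own. Each camera call takes 0.05 s, during which the arm holds its last target. There are 200 camera calls.

## Working session

There is one attempt and no reset: what is moved stays moved. The work goes in short steps, Python scripts to look and compute and a tool call to move; the robot and the scene stay as the last step left them, time stands still between calls to the robot, and variables do not carry over. Pictures are saved under pics/ and viewed, at most 10 in all, crops included, and the job is handed in when it is done.

Besides the shell and the picture viewer there is one more tool, called in YAML: its name, and indented under it one key for each argument. send_rows: Moves the arm, as the interface text tells. Its arguments: {"type":"object","properties":{"rows":{"type":"array","items":{"type":"array","items":{"type":"array","items":{"type":"number"}}}},"grip":{"type":"number"}},"required":["rows"]}

```bash
mkdir -p pics; ls; python3 - <<'E'
from cell import ctrl
import cv2,numpy as np
print({k:np.round(v,3).tolist() for k,v in ctrl.read_state().items()})
for n in ["scene","top"]:
    d=ctrl.get_image(n); cv2.imwrite(f"pics/{n}0.png",d["pixels"][:,:,::-1]); print(n,[k for k in d],d["fx"],d["fy"],d["cx"],d["cy"],np.round(d["extrinsics"],3).tolist())
d=ctrl.get_image("wrist");print(d["fx"],d["fy"],d["cx"],d["cy"],np.round(d["mount"],3).tolist())
E
```

```text
pics
{'clock': 0.0, 'qpos': [1.089, 0.629, 0.038, 1.518, -0.027, 0.996, -0.02], 'qd': [-0.002, 0.0, -0.001, -0.001, 0.0, 0.001, -0.0], 'tau': [0.0, -56.34, 1.227, -19.345, 0.011, 0.011, 0.0], 'eef_pos': [262.377, -594.138, 302.988], 'tool_rot': [-3.14, 0.0, 0.416], 'force': [0.438, 0.51, 0.308], 'torque': [0.003, 0.001, 0.01], 'gripper_force': 0.0, 'width': 85.521}
scene ['pixels', 'fx', 'fy', 'cx', 'cy', 'extrinsics'] 466.6387797342508 466.6387797342508 276.8063093410206 209.86254061054711 [[-0.616, -0.446, 0.649, 1200.301], [0.787, -0.36, 0.5, 670.28], [0.011, 0.819, 0.573, 683.503], [0.0, 0.0, 0.0, 1.0]]
top ['pixels', 'fx', 'fy', 'cx', 'cy', 'extrinsics'] 408.23068044362356 408.23068044362356 281.03981621685756 206.93042295292923 [[0.027, 0.998, -0.05, 530.361], [-1.0, 0.027, 0.002, 158.552], [0.003, 0.05, 0.999, 924.997], [0.0, 0.0, 0.0, 1.0]]
304.9699042036812 304.9699042036812 273.80522852012706 203.8522903204191 [[0.0, 0.965, 0.262, 65.634], [1.0, -0.0, 0.001, 0.191], [0.001, 0.262, -0.965, -70.201], [0.0, 0.0, 0.0, 1.0]]
```

View pics/scene0.png

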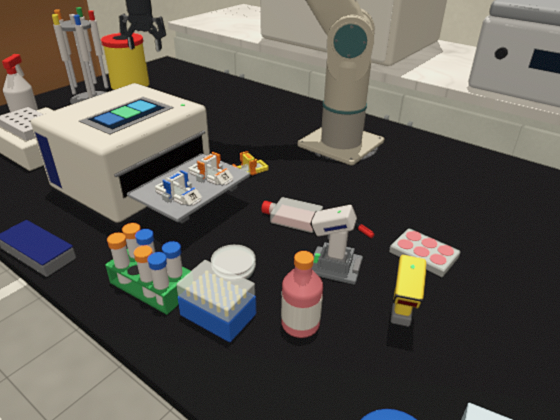

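View pics/top0.png

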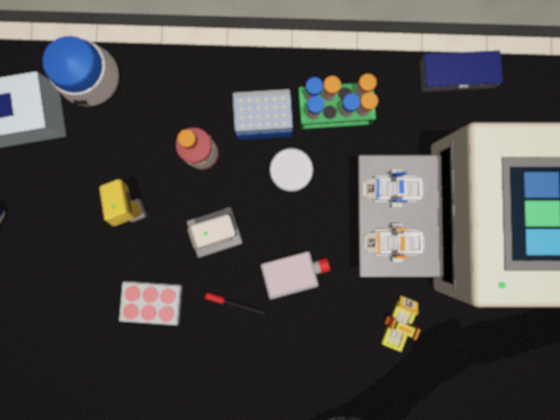

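The scene view shows the tray with the blue cassette at about (182,185), the orange at (212,168) and the reader in its cradle at (337,235). In the top view, orange is at (395,243), blue at (395,188) and the reader at (212,232). I'll zoom in next.

```bash
python3 - <<'E'
import cv2,numpy as np
s=cv2.imread("pics/scene0.png");t=cv2.imread("pics/top0.png")
def c(i,x,y,w,h): return cv2.resize(i[y:y+h,x:x+w],(400,300),interpolation=cv2.INTER_CUBIC)
m=np.vstack([np.hstack([c(s,290,190,100,75+0),c(s,150,140,100,75)]),np.hstack([c(t,172,200,80,60),c(t,350,150,100,75+0) if 0 else c(t,340,150,120,90+0)])])
cv2.imwrite("pics/mos.png",m)
E
```

```text
(no output)
```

View pics/mos.png

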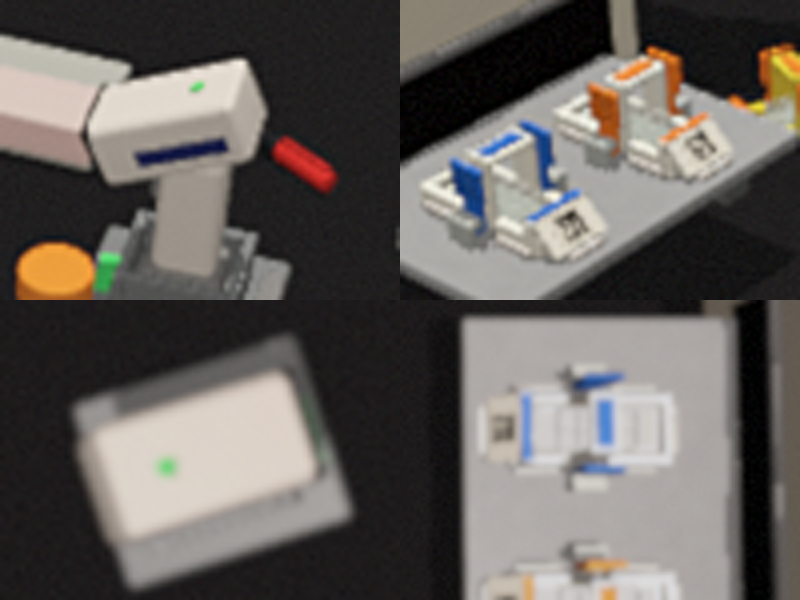

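Mosaic: the reader looks toward the imager (-y), nose down, with its back end on the right in the scene view. The orange code is visible on the +y label face. Next I'll measure these in the top view.

```bash
cat > h.py <<'E'
import numpy as np,cv2
from scipy.spatial.transform import Rotation as R
def E(d,st=None):
    if "extrinsics" in d: return np.array(d["extrinsics"])
    T=np.eye(4);T[:3,:3]=R.from_euler("xyz",st["tool_rot"]).as_matrix();T[:3,3]=st["eef_pos"];return T@np.array(d["mount"])
def cast(d,uv,z,M=None):
    M=E(d) if M is None else M
    uv=np.atleast_2d(np.array(uv,float))
    r=np.c_[(uv[:,0]-d["cx"])/d["fx"],-(uv[:,1]-d["cy"])/d["fy"],-np.ones(len(uv))]@M[:3,:3].T
    o=M[:3,3]; return o+r*((z-o[2])/r[:,2])[:,None]
def blob(mask):
    c,_=cv2.findContours(mask.astype(np.uint8),cv2.RETR_EXTERNAL,cv2.CHAIN_APPROX_NONE)
    return sorted(c,key=cv2.contourArea)[::-1]
def roi(m,x0,y0,x1,y1):
    o=np.zeros(m.shape,bool);o[y0:y1,x0:x1]=m[y0:y1,x0:x1];return o
E
python3 - <<'E'
from cell import ctrl
from h import *
np.set_printoptions(precision=1,suppress=True)
d=ctrl.get_image("top");p=d["pixels"];hsv=cv2.cvtColor(p,cv2.COLOR_RGB2HSV);v=hsv[:,:,2]
b=blob(roi(v>165,180,200,250,260))[0];r=cv2.minAreaRect(b);print("reader",r);bp=cv2.boxPoints(r)
print(bp);print(cast(d,bp,142)); print(cast(d,[r[0]],142))
b=blob(roi(v>70,180,200,250,265))[0];r=cv2.minAreaRect(b);print("cradle",r);print(cast(d,cv2.boxPoints(r),30),cast(d,[r[0]],30))
m=roi((v>80),345,140,445,290);b=blob(m)[0];r=cv2.minAreaRect(b);print("tray",r);print(cast(d,cv2.boxPoints(r),85))
o=roi((hsv[:,:,0]<20)&(hsv[:,:,1]>120)&(v>120),345,140,440,285)
for c in blob(o)[:5]:
    m_=c.reshape(-1,2).mean(0);print("or",m_,cv2.contourArea(c),cast(d,[m_],133))
E
```

```text
reader ((212.25718688964844, 230.94146728515625), (24.070613861083984, 41.72859191894531), 73.81079864501953)
[[188.9 225.2]
 [228.9 213.6]
 [235.6 236.7]
 [195.6 248.3]]
[[529.8 332.4 142. ]
 [554.2 256.4 142. ]
 [510.3 242.1 142. ]
 [486.1 317.9 142. ]]
[[520.1 287.2 142. ]]
cradle ((213.2811279296875, 232.23257446289062), (39.56889724731445, 49.25124740600586), 72.07208251953125)
[[538.7 368.7  30. ]
 [574.7 267.3  30. ]
 [493.1 238.   30. ]
 [457.4 339.   30. ]] [[515.9 303.3  30. ]]
tray ((401.0, 214.5), (149.0, 86.0), 90.0)
[[ 716.2    0.6   85. ]
 [ 721.1 -178.3   85. ]
 [ 413.8 -180.5   85. ]
 [ 409.2   -4.8   85. ]]
or [402.  243.2] 23.5 [[506.2 -79.2 133. ]]
or [400.3 256.2] 14.5 [[481.2 -76.1 133. ]]
or [399.3 229.2] 8.5 [[533.2 -73.5 133. ]]
or [378.  238.5] 0.0 [[514.1 -32.5 133. ]]
or [378. 248.] 0.0 [[495.7 -32.8 133. ]]
```

send_rows:
  rows:
    - [[3.6,-3.1,-0.5,0,0,-0.1],[7.2,-6.2,-1.5,0,0,-0.2],[10.8,-9.3,-3,0,0,-0.3],[14.4,-12.4,-4,0,0,-0.4],[18,-15.5,-4.7,0,0,-0.5],[21.6,-18.6,-4.7,0,0,-0.6],[25.2,-21.7,-4.7,0,0,-0.7],[28.8,-24.8,-4.7,0,0,-0.8],[32.4,-27.9,-4.7,0,0,-0.9],[36,-31,-4.7,0,0,-1.0]]

```text
clock: 1.2
eef_pos: [467.1, -163.9, 351.1]
tool_rot: [3.141, 0.0, 1.42]
force: [1.7, 0.7, -0.0]
width: 85.7
gripper_force: 0.0
```

send_rows:
  rows:
    - [[3.5,0.9,0,0,0,-0.05],[7,1.9,0,0,0,-0.1],[9.5,2.6,0,0,0,-0.155],[9.5,2.6,0,0,0,-0.155],[9.5,2.6,0,0,0,-0.155],[9.5,2.6,0,0,0,-0.155]]

```text
clock: 1.8
eef_pos: [506.5, -77.1, 350.7]
tool_rot: [-3.141, 0.001, 1.569]
force: [0.3, 0.5, 0.3]
width: 85.2
gripper_force: 0.0
```

```bash
python3 - <<'E'
from cell import ctrl
from h import *
import pickle
np.set_printoptions(precision=1,suppress=True)
st=ctrl.read_state();d=ctrl.get_image("wrist");print(st["eef_pos"],np.round(st["tool_rot"],3),np.round(st["qpos"],2))
pickle.dump((st,d),open("w1.pkl","wb"));cv2.imwrite("pics/w1.png",d["pixels"][:,:,::-1])
M=E(d,st);p=d["pixels"];hsv=cv2.cvtColor(p,cv2.COLOR_RGB2HSV)
o=(hsv[:,:,0]<22)&(hsv[:,:,1]>120)&(hsv[:,:,2]>100)
for c in blob(o)[:6]:
    a=cv2.minAreaRect(c);print("or",np.array(a[0]),a[1],cv2.contourArea(c),cast(d,[a[0]],133,M),cast(d,[a[0]],85,M))
E
```

```text
[506.5 -77.1 350.7] [-3.1  0.   1.6] [ 0.3  0.4 -0.4  1.8  0.2  0.9 -0.1]
or [548. 125.] (34.0, 22.0) 597.0 [[756.3 -15.2 133. ]] [[798.  -15.8  85. ]]
or [226.4  60.7] (21.83843994140625, 24.711917877197266) 474.0 [[464.9  39.5 133. ]] [[458.   47.9  85. ]]
or [139.  181.6] (26.531789779663086, 16.761962890625) 271.5 [[376.4 -67.  133. ]] [[354.8 -76.3  85. ]]
or [128.9 222.8] (13.326967239379883, 29.42665672302246) 194.0 [[ 361.5 -108.6  133. ]] [[ 337.4 -124.8   85. ]]
or [273.  150.5] (5.0, 38.0) 173.5 [[505.1 -37.7 133. ]] [[504.9 -42.1  85. ]]
or [248.5 193. ] (26.0, 7.0) 140.0 [[481.3 -78.4 133. ]] [[477.1 -89.6  85. ]]
```

View pics/w1.png

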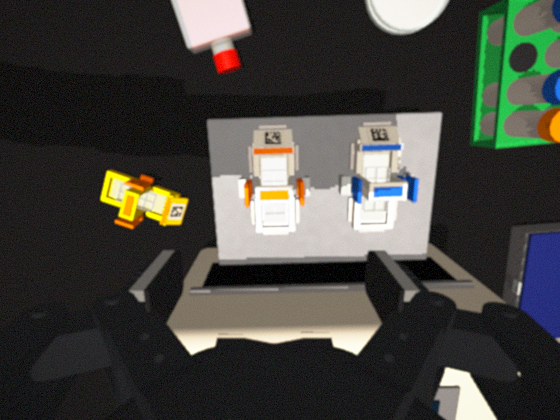

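The wrist view shows the orange cassette at about (274,190) with its code at (273,137), its pads at (248,193) and (302,192), and the tray front edge from (208,119) to (440,112).

```bash
python3 - <<'E'
from h import *
import pickle
np.set_printoptions(precision=1,suppress=True)
st,d=pickle.load(open("w1.pkl","rb"))
M=E(d,st);p=d["pixels"];hsv=cv2.cvtColor(p,cv2.COLOR_RGB2HSV)
o=roi((hsv[:,:,0]<22)&(hsv[:,:,1]>120)&(hsv[:,:,2]>100),230,120,320,230)
for c in blob(o)[:6]: 
    x,y,w,h=cv2.boundingRect(c);print("or",x,y,w,h,cast(d,[[x,y],[x+w-1,y+h-1]],133,M))
g=hsv[:,:,2]
k=roi(g<90,255,125,292,146)
ks=[c for c in blob(k) if cv2.contourArea(c)>3]; pts=np.vstack(ks).reshape(-1,2);r=cv2.minAreaRect(pts.astype(np.float32));print("code",r,cast(d,[r[0]],98,M))
t=roi(g>80,195,100,450,200);r=blob(t)[0].reshape(-1,2)
top=[(x,r[r[:,0]==x][:,1].min()) for x in range(215,435,5)];l=np.polyfit(*np.array(top).T,1);print("line",l)
for row in(130,150,170,190,220):
    z=r[r[:,1]==row][:,0];print(row,z.min(),z.max(),cast(d,[[z.min(),row],[z.max(),row]],85,M).ravel())
print(cast(d,[[215,np.polyval(l,215)],[430,np.polyval(l,430)]],85,M))
E
```

```text
or 254 148 39 6 [[487.4 -35.4 133. ]
 [522.9 -40.  133. ]]
or 245 180 8 27 [[478.2 -65.6 133. ]
 [484.4 -91.5 133. ]]
or 296 178 8 28 [[527.  -63.7 133. ]
 [534.3 -90.5 133. ]]
or 261 191 28 8 [[493.4 -76.4 133. ]
 [519.6 -83.4 133. ]]
or 260 193 1 2 [[492.4 -78.4 133. ]
 [492.4 -79.4 133. ]]
or 261 196 1 4 [[493.3 -81.4 133. ]
 [493.3 -84.4 133. ]]
code ((276.5, 137.0), (2.0, 3.0), 90.0) [[508.6 -27.1  98. ]]
line [ -0.  126.6]
130 208 440 [435.4 -20.3  85.  683.7 -20.8  85. ]
150 209 438 [435.2 -41.4  85.  684.5 -41.9  85. ]
170 211 436 [436.2 -63.4  85.  685.4 -63.8  85. ]
190 212 433 [436.  -86.   85.  685.1 -86.5  85. ]Traceback (most recent call last):
  File "<stdin>", line 15, in <module>
    return umr_minimum(a, axis, None, out, keepdims, initial, where)
ValueError: zero-size array to reduction operation minimum which has no identity
```

send_rows:
  rows:
    - [[3,0.1,0,0,0,-0.03],[7,0.2,0,0,0,-0.07],[11.5,0.4,0,0,0,-0.11],[16,0.5,0.5,0,0,-0.15],[20.5,0.7,1,0,0,-0.19],[25,0.8,1.5,0,0,-0.22],[29.5,0.9,2,0,0,-0.25],[33.5,1,2.5,0,0,-0.28],[36.5,1.1,3,0,0,-0.309],[37.4,1.1,3,0,0,-0.309]]

```text
clock: 2.85
eef_pos: [517.3, 301.0, 320.2]
tool_rot: [-3.141, -0.002, 1.883]
force: [-0.3, -0.4, 0.7]
width: 85.4
gripper_force: 0.0
```

send_rows:
  rows:
    - [[0,0,0,0,0,0],[0,0,0,0,0,0]]

```text
clock: 3.05
eef_pos: [518.8, 295.9, 320.9]
tool_rot: [-3.141, 0.002, 1.877]
force: [-0.2, -0.5, -0.1]
width: 85.4
gripper_force: 0.0
```

```bash
python3 - <<'E'
from cell import ctrl
from h import *
import pickle
np.set_printoptions(precision=1,suppress=True)
st=ctrl.read_state();d=ctrl.get_image("wrist");print(st["eef_pos"],st["tool_rot"][2],np.round(st["qpos"],2))
pickle.dump((st,d),open("w2.pkl","wb"));cv2.imwrite("pics/w2.png",d["pixels"][:,:,::-1])
E
```

```text
[518.8 295.9 320.9] 1.8767826001659595 [-0.3  0.6 -0.5  1.6  0.3  1.  -0.5]
```

View pics/w2.png

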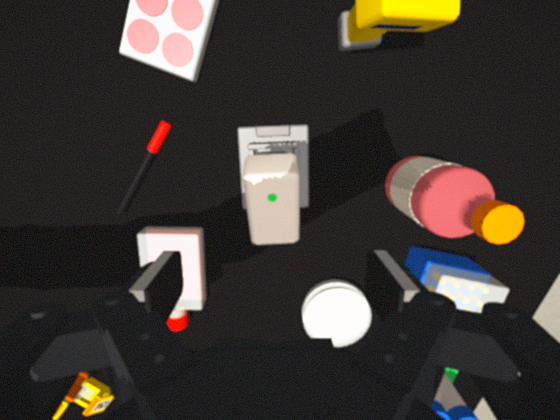

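The reader sits nearly aligned under the gripper. The top of its head spans columns 246 to 299, with the back edge near row 182 and the front near row 243.

```bash
python3 - <<'E'
from h import *
import pickle
np.set_printoptions(precision=1,suppress=True)
st,d=pickle.load(open("w2.pkl","rb"));M=E(d,st);v=cv2.cvtColor(d["pixels"],cv2.COLOR_RGB2HSV)[:,:,2]
R_=E({"mount":np.eye(4)},st)
f=lambda uv,z:(cast(d,uv,z,M)-R_[:3,3])@R_[:3,:3]
for row,z in((190,150),(205,142),(220,133),(235,123)):
    c=np.where(v[row,225:325]>150)[0]+225; a=f([[c.min(),row],[c.max(),row]],z);print(row,c.min(),c.max(),a.ravel(),"mid y",a[:,1].mean(),cast(d,[[c.min()/2+c.max()/2,row]],z,M))
col=v[150:255,260].astype(int);print(col.tolist())
# cradle front/back
print("cradle",f([[240,128],[307,126],[245,208],[308,206]],20))
E
```

```text
190 242 298 [ 12.4 -26.3 170.9  12.4  19.  170.9] mid y -3.6580064077473615 [[511.6 306.3 150. ]]
205 247 298 [ -2.4 -23.3 178.9  -2.4  19.9 178.9] mid y -1.679763574074272 [[517.9 292.7 142. ]]
220 249 298 [-18.7 -22.6 188.  -18.7  21.  187.9] mid y -0.8396653199005524 [[523.6 277.4 133. ]]
235 251 298 [-36.8 -21.9 198.  -36.8  22.1 198. ] mid y 0.08947625349660626 [[530.  260.4 123. ]]
[223, 201, 150, 118, 143, 194, 217, 217, 220, 218, 222, 222, 226, 227, 223, 227, 227, 228, 228, 228, 231, 232, 236, 247, 253, 255, 255, 255, 255, 255, 255, 250, 228, 218, 220, 220, 218, 221, 220, 219, 221, 222, 218, 219, 219, 220, 220, 218, 220, 217, 218, 220, 219, 216, 218, 218, 218, 220, 219, 219, 222, 219, 220, 219, 218, 222, 219, 218, 219, 218, 217, 221, 218, 218, 218, 219, 215, 217, 220, 218, 218, 218, 218, 220, 218, 218, 220, 217, 218, 218, 218, 217, 219, 204, 155, 88, 33, 21, 29, 32, 15, 23, 35, 28, 42]
cradle [[ 58.4 -40.5 300.8]
 [ 60.7  38.6 300.8]
 [-39.9 -37.  301. ]
 [-37.2  42.7 301. ]]
```

send_rows:
  rows:
    - [[-0.1,-0.1,1.5,0,0,-0.02],[-0.2,-0.15,4,0,0,-0.04],[-0.2,-0.15,7,0,0,-0.04],[-0.2,-0.15,10,0,0,-0.04],[-0.2,-0.15,12.5,0,0,-0.04],[-0.2,-0.15,14.2,0,0,-0.04],[-0.2,-0.15,14.8,0,0,-0.04],[-0.2,-0.15,14.8,0,0,-0.04],[-0.2,-0.15,14.8,0,0,-0.04]]

```text
clock: 4.0
eef_pos: [518.0, 295.5, 174.0]
tool_rot: [3.14, -0.0, 1.919]
force: [0.5, -0.6, 0.4]
width: 85.3
gripper_force: 0.0
```

send_rows:
  rows:
    - [[0,0,0,0,0,0],[0,0,0,0,0,0],[0,0,0,0,0,0],[0,0,0,0,0,0],[0,0,0,0,0,0],[0,0,0,0,0,0],[0,0,0,0,0,0],[0,0,0,0,0,0]]
  grip: 255

```text
clock: 4.8
eef_pos: [517.6, 296.1, 173.8]
tool_rot: [3.14, 0.0, 1.92]
force: [-0.4, -1.1, 5.8]
width: 45.3
gripper_force: 62.2
```

send_rows:
  rows:
    - [[0,0,-0.5,0,0,0],[0,0,-1.5,0,0,0],[0,0,-3,0,0,0],[0,0,-4.5,0,0,0],[0,0,-6,0,0,0],[0,0,-7.2,0,0,0],[0,0,-8,0,0,0],[0,0,-8,0,0,0]]

```text
clock: 5.6
eef_pos: [517.8, 296.2, 254.4]
tool_rot: [3.139, -0.0, 1.92]
force: [0.6, 0.2, -2.3]
width: 45.4
gripper_force: 61.6
```

send_rows:
  rows:
    - [[-0.8,-0.3,0,0,0,0.02],[-2.3,-1,0.5,0,0,0.05],[-4.2,-1.9,1,0,0,0.09],[-6.2,-2.8,1.5,0,0,0.14],[-8.2,-3.7,2,0,0,0.19],[-10.2,-4.6,2.5,0,0,0.24],[-12.2,-5.5,2.8,0,0,0.28],[-13.8,-6.2,3,0,0,0.32],[-14.8,-6.6,3.1,0,0,0.34],[-15.2,-6.8,3.1,0,0,0.349]]

```text
clock: 6.6
eef_pos: [505.4, 128.4, 221.7]
tool_rot: [-3.141, 0.0, 1.568]
force: [1.2, -0.2, -2.1]
width: 45.3
gripper_force: 61.6
```

send_rows:
  rows:
    - [[0,0,0,0,0,0],[0,0,0,0,0,0],[0,0,0,0,0,0]]

```text
clock: 6.9
eef_pos: [505.4, 131.0, 222.1]
tool_rot: [3.141, -0.001, 1.572]
force: [-0.6, -0.1, -1.9]
width: 45.5
gripper_force: 61.6
```

```bash
python3 - <<'E'
from cell import ctrl
from h import *
import pickle
s=ctrl.get_image("scene");c=s["pixels"][100:310,120:400,::-1];a=cv2.resize(c,(800,600),interpolation=cv2.INTER_CUBIC)
d=ctrl.get_image("wrist");t=ctrl.get_image("top")
pickle.dump((s,t),open("aim.pkl","wb"))
b=cv2.resize(t["pixels"][140:290,240:440,::-1],(400,300))
o=np.vstack([np.hstack([cv2.resize(a,(400,300)),b]),np.hstack([cv2.resize(d["pixels"][:,:,::-1],(400,300)),cv2.resize(s["pixels"][130:220,160:280,::-1],(400,300))])])
cv2.imwrite("pics/aim.png",o)
E
```

```text
(no output)
```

View pics/aim.png

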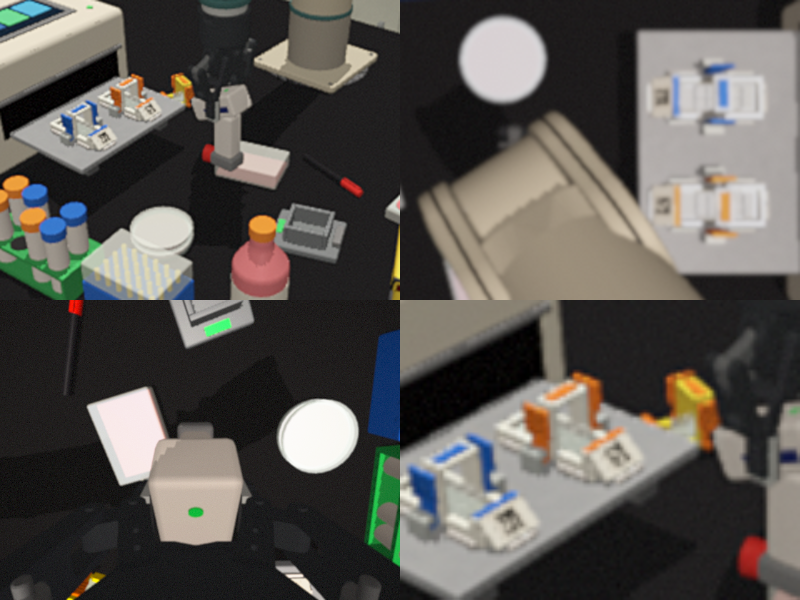

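The reader is held upright, centred in the fingers, and looking at the tray. The code is at about (370,242) in the top view and (225,176) in the scene view. I'll hold it there and cross-check the label position.

send_rows:
  rows:
    - [[0,0,0,0,0,0],[0,0,0,0,0,0],[0,0,0,0,0,0],[0,0,0,0,0,0],[0,0,0,0,0,0],[0,0,0,0,0,0],[0,0,0,0,0,0],[0,0,0,0,0,0],[0,0,0,0,0,0],[0,0,0,0,0,0]]

```text
clock: 8.05
eef_pos: [505.3, 129.8, 221.9]
tool_rot: [3.142, -0.0, 1.571]
force: [0.4, 0.4, -0.7]
width: 45.2
gripper_force: 61.6
```

```bash
python3 - <<'E'
from h import *
import pickle
np.set_printoptions(precision=1,suppress=True)
s,t=pickle.load(open("aim.pkl","rb"))
def ray(d,uv):
    a=cast(d,[uv],0)[0];o=E(d)[:3,3];return o,(a-o)/np.linalg.norm(a-o)
def tri(u1,u2):
    o1,a=ray(t,u1);o2,b=ray(s,u2);k=np.linalg.lstsq(np.c_[a,-b],o2-o1,rcond=None)[0];p,q=o1+a*k[0],o2+b*k[1];return (p+q)/2,np.linalg.norm(p-q)
print(tri((370,242.3),(225.3,176.5)))
print(cast(t,[[370,242.3]],98),cast(s,[[225.3,176.5]],98))
E
```

```text
(array([505.2, -24.7,  98.7]), np.float64(0.07657736630855445))
[[505.2 -24.9  98. ]] [[504.4 -25.5  98. ]]
```

send_rows:
  rows:
    - [[0,0,0,0,0,0],[0,0,0,0,0,0],[0,0,0,0,0,0],[0,0,0,0,0,0],[0,0,0,0,0,0],[0,0,0,0,0,0],[0,0,0,0,0,0],[0,0,0,0,0,0],[0,0,0,0,0,0],[0,0,0,0,0,0]]

```text
clock: 9.05
eef_pos: [505.3, 129.8, 221.9]
tool_rot: [3.142, -0.0, 1.571]
force: [-0.2, 0.8, -1.4]
width: 45.4
gripper_force: 61.6
```

send_rows:
  rows:
    - [[0.8,0.1,-0.5,0,0,-0.02],[2.5,0.2,-1.2,0,0,-0.05],[4.5,0.3,-2,0,0,-0.09],[6.7,0.5,-2.7,0,0,-0.14],[9,0.7,-3.2,0,0,-0.19],[11.3,0.9,-3.2,0,0,-0.24],[13.5,1,-3.2,0,0,-0.28],[15.2,1.1,-3.2,0,0,-0.32],[16.2,1.2,-3.2,0,0,-0.34],[16.6,1.23,-3.2,0,0,-0.349]]

```text
clock: 10.05
eef_pos: [517.4, 297.4, 254.1]
tool_rot: [3.141, -0.001, 1.922]
force: [-0.5, -0.2, -2.2]
width: 45.1
gripper_force: 61.5
```

send_rows:
  rows:
    - [[0,0,0,0,0,0],[0,0,0,0,0,0],[0,0,0,0,0,0],[0,0,0,0,0,0]]

```text
clock: 10.45
eef_pos: [517.8, 294.9, 254.0]
tool_rot: [-3.141, 0.001, 1.918]
force: [0.1, -0.4, -2.6]
width: 45.4
gripper_force: 61.5
```

send_rows:
  rows:
    - [[0,0,1,0,0,0],[0,0,2.5,0,0,0],[0,0,4,0,0,0],[0,0,5.2,0,0,0],[0,0,6.2,0,0,0],[0,0,7,0,0,0],[0,0,7.6,0,0,0],[0,0,8,0,0,0],[0,0,8,0,0,0],[0,0,8,0,0,0]]

```text
clock: 11.45
eef_pos: [517.8, 296.0, 174.2]
tool_rot: [3.141, -0.0, 1.92]
force: [0.2, 0.2, -2.1]
width: 45.6
gripper_force: 61.7
```

send_rows:
  rows:
    - [[0,0,0.1,0,0,0],[0,0,0.2,0,0,0],[0,0,0.2,0,0,0],[0,0,0.2,0,0,0]]

```text
clock: 11.85
eef_pos: [517.8, 296.0, 173.8]
tool_rot: [3.14, 0.0, 1.92]
force: [-2.7, -2.4, 11.0]
width: 45.2
gripper_force: 63.2
```

Contact. The reader is standing on the cradle floor, so I'll release it and rise.

send_rows:
  rows:
    - [[0,0,0,0,0,0],[0,0,0,0,0,0],[0,0,0,0,0,0],[0,0,0,0,0,0],[0,0,0,0,0,0],[0,0,0,0,0,0],[0,0,0,0,0,0],[0,0,0,0,0,0]]
  grip: 0

```text
clock: 12.65
eef_pos: [517.6, 295.8, 171.9]
tool_rot: [-3.142, -0.0, 1.92]
force: [-0.3, -0.1, 0.8]
width: 85.5
gripper_force: 0.0
```

send_rows:
  rows:
    - [[0,0,-1,0,0,0],[0,0,-3,0,0,0],[0,0,-6,0,0,0],[0,0,-9,0,0,0],[0,0,-12,0,0,0],[0,0,-14,0,0,0],[0,0,-15,0,0,0],[0,0,-15,0,0,0]]

```text
clock: 13.45
eef_pos: [518.0, 296.1, 323.6]
tool_rot: [3.139, -0.0, 1.92]
force: [-0.9, 0.1, 0.5]
width: 85.4
gripper_force: 0.0
```

```bash
python3 - <<'E'
from cell import ctrl
from h import *
st=ctrl.read_state();d=ctrl.get_image("wrist");s=ctrl.get_image("scene")
cv2.imwrite("pics/w3.png",np.hstack([cv2.resize(d["pixels"][80:290,140:420,::-1],(400,300)),cv2.resize(s["pixels"][190:295,280:420,::-1],(400,300))]))
E
```

```text
(no output)
```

View pics/w3.png

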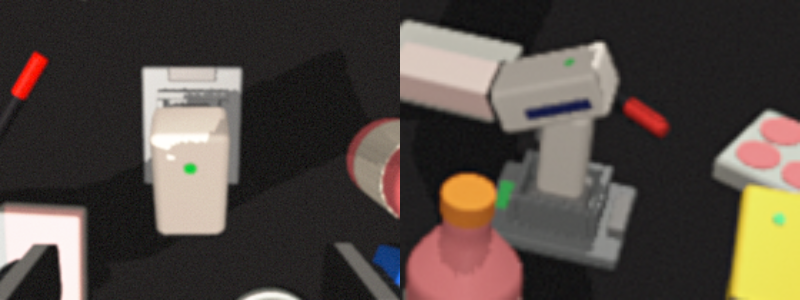

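The reader stands upright in its cradle, let go. Next I'll go above the orange cassette.

send_rows:
  rows:
    - [[-2,-0.8,0,0,0,0.02],[-5.5,-2.2,0,0,0,0.06],[-9.7,-3.9,0,0,0,0.1],[-14,-5.6,0,0,0,0.14],[-18.3,-7.3,0,0,0,0.18],[-22.6,-9,0,0,0,0.22],[-26.9,-10.8,0,0,0,0.26],[-31,-12.4,0,0,0,0.3],[-34,-13.6,0,0,0,0.33],[-34.9,-14,0,0,0,0.33]]

```text
clock: 14.55
eef_pos: [504.1, -84.7, 320.3]
tool_rot: [-3.138, 0.002, 1.583]
force: [0.0, 0.1, -0.3]
width: 85.2
gripper_force: 0.0
```

send_rows:
  rows:
    - [[0,0,1.5,0,0,0],[0,0,4,0,0,0],[0,0,6,0,0,0],[0,0,7,0,0,0],[0,0,7,0,0,0],[0,0,7,0,0,0]]

```text
clock: 15.15
eef_pos: [505.6, -79.6, 252.0]
tool_rot: [3.142, -0.0, 1.591]
force: [0.2, -0.7, -0.4]
width: 85.3
gripper_force: 0.0
```

```bash
python3 - <<'E'
from cell import ctrl
from h import *
np.set_printoptions(precision=1,suppress=True)
st=ctrl.read_state();d=ctrl.get_image("wrist");M=E(d,st);T=E({"mount":np.eye(4)},st);print(st["eef_pos"],st["tool_rot"])
hsv=cv2.cvtColor(d["pixels"],cv2.COLOR_RGB2HSV);cv2.imwrite("pics/w4.png",d["pixels"][:,:,::-1])
o=roi((hsv[:,:,0]<22)&(hsv[:,:,1]>120)&(hsv[:,:,2]>80),150,90,400,330)
for c in blob(o)[:5]:
    x,y,w,h=cv2.boundingRect(c);print(x,y,w,h,cv2.contourArea(c),((cast(d,[[x,y],[x+w-1,y+h-1]],133,M)-T[:3,3])@T[:3,:3])[:,:2].ravel())
E
```

```text
[505.6 -79.6 252. ] [ 3.1 -0.   1.6]
254 220 43 15 555.0 [  3.8 -13.5  -6.   14.1]
306 199 14 44 402.5 [ 17.9  20.  -11.6  29.5]
231 200 14 43 390.0 [ 17.2 -28.  -11.6 -20.4]
247 157 56 9 386.0 [ 44.6 -17.1  39.7  17. ]
162 223 1 1 0.0 [  1.7 -73.7   1.7 -73.7]
```

View pics/w4.png

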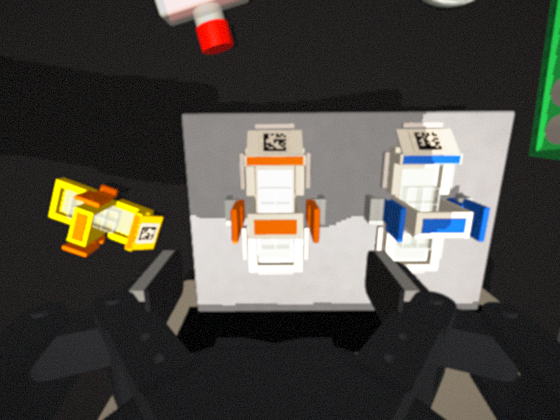

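The wrist view shows the orange cassette centred between the fingers, with its pads at (237,220) and (313,220). The offset is under 1 mm, so I'll descend.

send_rows:
  rows:
    - [[0,0.05,1,0,0,0],[0,0.05,2.5,0,0,0],[0,0.05,4,0,0,0],[0,0.05,5.5,0,0,0],[0,0.05,6.7,0,0,0],[0,0.05,7.3,0,0,0],[0,0.05,7.5,0,0,0],[0,0.05,7.5,0,0,0],[0,0.05,7.5,0,0,0]]

```text
clock: 16.1
eef_pos: [506.2, -80.1, 177.4]
tool_rot: [3.141, 0.0, 1.59]
force: [-0.2, -0.8, 0.0]
width: 85.0
gripper_force: 0.0
```

send_rows:
  rows:
    - [[0,0,0,0,0,0],[0,0,0,0,0,0],[0,0,0,0,0,0],[0,0,0,0,0,0],[0,0,0,0,0,0],[0,0,0,0,0,0],[0,0,0,0,0,0],[0,0,0,0,0,0]]
  grip: 255

```text
clock: 16.9
eef_pos: [506.4, -80.1, 178.9]
tool_rot: [3.14, 0.001, 1.59]
force: [-3.2, -0.4, 17.3]
width: 39.9
gripper_force: 59.7
```

```bash
python3 - <<'E'
from cell import ctrl
from h import *
st=ctrl.read_state();d=ctrl.get_image("wrist");s=ctrl.get_image("scene")
cv2.imwrite("pics/w5.png",np.hstack([cv2.resize(d["pixels"][90:300,140:420,::-1],(400,300)),cv2.resize(s["pixels"][125:200,165:265,::-1],(400,300),interpolation=cv2.INTER_CUBIC)]))
E
```

View pics/w5.png

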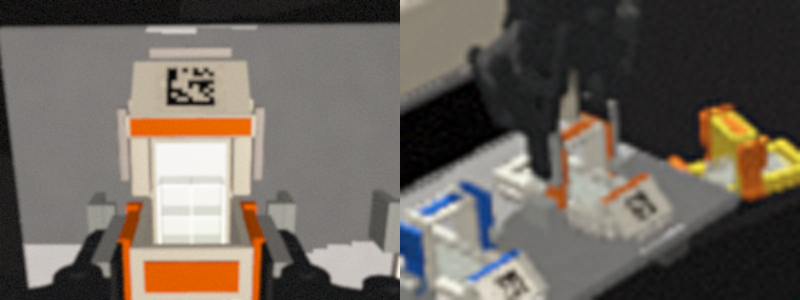

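Both orange pads are between the fingers and the cassette is level. I'll lift it gently.

send_rows:
  rows:
    - [[0,0,-0.1,0,0,0],[0,0,-0.2,0,0,0],[0,0,-0.4,0,0,0],[0,0,-0.6,0,0,0],[0,0,-0.8,0,0,0],[0,0,-1,0,0,0],[0,0,-1,0,0,0]]

```text
clock: 17.7
eef_pos: [506.0, -80.1, 187.1]
tool_rot: [3.141, 0.0, 1.59]
force: [-0.0, -0.4, -1.8]
width: 39.8
gripper_force: 60.6
```

send_rows:
  rows:
    - [[0,0,-0.4,0,0,0],[0,0,-1.2,0,0,0],[0,0,-2.4,0,0,0],[0,0,-3.8,0,0,0],[0,0,-5.2,0,0,0],[0,0,-6.6,0,0,0],[0,0,-7.8,0,0,0],[0,0,-8.6,0,0,0],[0,0,-9.2,0,0,0],[0,0,-9.2,0,0,0]]

```text
clock: 18.7
eef_pos: [506.2, -80.1, 279.7]
tool_rot: [3.14, 0.0, 1.59]
force: [-0.0, -0.5, -2.2]
width: 39.7
gripper_force: 60.6
```

send_rows:
  rows:
    - [[0,0,0,0,0,0],[0,0,0,0,0,0],[0,0,0,0,0,0],[0,0,0,0,0,0],[0,0,0,0,0,0],[0,0,0,0,0,0]]

```text
clock: 19.3
eef_pos: [505.9, -80.0, 278.8]
tool_rot: [-3.141, -0.0, 1.59]
force: [-0.4, -0.4, -1.9]
width: 39.5
gripper_force: 60.6
```

```bash
python3 - <<'E'
from cell import ctrl
from h import *
st=ctrl.read_state();d=ctrl.get_image("wrist");s=ctrl.get_image("scene")
cv2.imwrite("pics/w6.png",np.hstack([cv2.resize(d["pixels"][90:390,80:480,::-1],(400,300)),cv2.resize(s["pixels"][80:290,140:420,::-1],(400,300),interpolation=cv2.INTER_CUBIC)]))
E
```

```text
(no output)
```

View pics/w6.png

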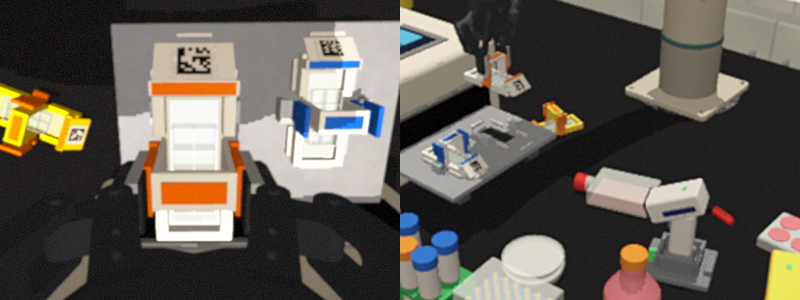

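The cassette is held up level and clear of the tray, the blue one is still seated, and the reader is in its cradle. I'll hand in the job.

```bash
python3 -c "
from cell import ctrl
print(ctrl.finish_job())"
```

```text
the job is handed in; nothing more can be done
None
```

I handed the job in at about 19 s of the 54 s: the code was scanned and the reader is back in its cradle, released. The orange cassette is held level and still about 10 cm above the tray with both catches squeezed. The last images show the blue cassette still seated and nothing else visibly moved, but the hand-in returned no verdict.

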